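# Fish the kitchen timer out of the warmer's slot with a bent hook

### The job

The kitchen timer has slid into the slot between the two cabinets of the warmer, partly under the bridge. Take the bent hook, let its turned tip reach over and behind the timer, and draw the timer out of the slot until it lies flat, wholly on the open table just in front of the slot; touch the timer only with the hook, not the fingers. Then lay the hook flat on the table, clear of the timer and the slot, without disturbing the tape roll, bell or dip cup.

Things in the scene. Friction and masses are not known exactly. Their poses are not given: they have to be found in the camera images.
- warmer: Fixed steel twin countertop warmer, 160 deep (x) x 282 wide (y) x 100 mm high (lid handles to 126). Origin: centre of its underside, on the table; x away from the robot along the slot, y left, z up. Two cabinets 100 mm wide with an 82 mm wide slot between them along x; the slot's floor is the table. Control dials stand out 12 mm in front.
- slot_mouth (a point): Centre of the slot's open front end, on the table (z = 0), in the plane of the cabinets' front faces; axes as the warmer's: x into the slot, y left. The slot is closed at the back, 156 mm behind this point. The room's pass shelf overhangs the table from x = 0.77 m on, 0.34 m above it: keep wrist and gripper clear of it.
- slot_bridge (a point): Middle of the front lower edge of the steel bridge that covers the rear of the slot: 65 mm behind the mouth, 83 mm above the table. The bridge runs from here to the back, top at 93 mm; the front 65 mm of the slot is open above. Axes as the warmer's.
- timer: White digital kitchen timer, 64 x 62 mm, 20 mm thick (22 with buttons), about 80 g, loose, lying on its back, screen up. Origin: middle of its foot edge. Own z runs 62 mm from the foot edge to the top edge; in the slot it points roughly inward, so the top edge is at the rear. Own -x is the screen side, up. Its middle starts 68 to 92 mm behind the mouth.
- timer_center (a point): Middle of the timer, 31 mm from the foot edge; while it lies flat, 11 mm above the table.
- hook: Bent hook, loose, about 120 g, lying flat on the table at the left. Green handle 90 x 20 x 18 mm; origin: middle of the handle's underside. Own x runs along the handle to the working end; own z is up at the start. A 10 mm steel rod goes on from the handle along x to the bend (see hook_bend). Pinch the handle across its 20 mm width; held lightly (about 3 N) the hook pivots between the fingers.
- hook_bend (a point): Axis of the rod at its first square bend, x = 115, y = 0, z = 5 mm from the hook's origin, in its axes. From here a straight arm runs 115 mm along own +y to a second square bend, and then the turned tip 34 mm along own +x.
- hook_tip (a point): Rounded end of the turned tip (10 mm thick): x = 149, y = 115, z = 5 mm from the hook's origin, in its axes. When the hook hangs with its handle upright (own x down), this end is 149 mm below the handle's middle and the arm's underside is 29 mm above it.
- tape_roll: Bystander: loose roll of tan tape lying flat, 98 mm across, 24 high; origin under its centre. Leave it alone.
- bell: Bystander: loose chrome service bell, 85 mm across, 64 high; origin under its centre. Leave it alone.
- ramekin_4: Bystander: loose small white dip cup, 65 mm across, 37 high; origin under its centre. Leave it alone.

How it is judged (in metres and radians):
On the way, in this order (a step that is already met when the one before it is completed fails the run):
1. the hook's tip is down behind the timer inside the slot (z of hook_tip in the frame of timer above 0.062 m and x of hook_tip in the frame of slot_mouth above 0.07 m and height (world z) of hook_tip below 0.02 m), for 0.1 s.
2. the timer lies wholly out of the slot, in front of it (x of timer_center in the frame of slot_mouth between -0.25 and -0.036 m and y of timer_center in the frame of slot_mouth between -0.15 and 0.15 m and height (world z) of timer_center between 0 and 0.02 m), for 0.2 s.
At the end, for the whole second after the job is handed in: Timer flat (within 7 degrees), at rest, wholly out: its middle 36 to 250 mm in front of the mouth, within 150 mm of the slot line sideways. Hook flat on the table, at rest (origin below 22 mm, tip below 18), off the timer, tip in front of the mouth or over 130 mm beside the slot line (all of step 2 and angle between timer's own z axis and vertical between 1.45 and 1.69 rad and linear speed of each of timer, hook below 0.01 m/s and height (world z) of hook below 0.022 m and height (world z) of hook_tip below 0.018 m and contact force between hook and timer below 0.05 N and (x of hook_tip in the frame of slot_mouth below 0 m or y of hook_tip in the frame of slot_mouth above 0.13 m or y of hook_tip in the frame of slot_mouth below -0.13 m)); the robot touches nothing.
It fails at once if the fingers touch the timer (contact force between the fingers and timer above 0.5 N).
It fails at once if the tape roll, the bell or the dip cup is moved more than 30 mm (distance of any of tape_roll, bell, ramekin_4 from where it was at the start of the episode above 0.03 m).
It also fails if it takes over 64 s, if anything falls off the work surface, if the arm or the gripper's body presses on something with over 40 N, if the wrist force passes 120 N, or if a joint passes its speed limit or range.

### The arm

A 6-joint arm with a two-finger parallel gripper is mounted at the origin on a cart in front of the work surface, level with it; the furniture and walls round the work are solid. World frame = base frame: x ahead of the robot, y to its left, z up, the work surface at z = 0. Lengths are in mm, angles in rad, forces in N, time in s.
With the tool pointing down it reaches from about 300 to 775 mm from the base axis. Payload 14.6 kg.
Tool frame: the origin (TCP) lies midway between the tips of the shut fingers; the grasp point (between the pads) lies 19 mm behind it (manip.tcp_to_grasp is the distance from the TCP to the grasp point, in mm); z points along the fingers, x is the direction in which the jaws open and shut, and the axes are right-handed (so a half turn about z gives the same grasp; the last joint's range is limited). The gripper opens to 94 mm and grips with 3 to 60 N. Pads are 16 mm wide; open, the fingers measure 119 mm over their backs; the gripper's body (75 mm by 177 mm) begins 78 mm behind the grasp point.
Start: joints at [-1.348, 0.3, 1.521, -0, 1.321, -0.067], TCP at [157.161, -527.057, 205.446] pointing down, gripper open.
Joint ranges: [-3.03, 3.03], [-0.79, 2.21], [0.23, 2.52], [-1.04, 4.18], [0, 3.07], [-2.55, 2.55]. Speed limits (rad/s): [2.22, 2.22, 2.57, 3.14, 3.14, 3.14].

### API

Orientations are given as [roll, pitch, yaw] about the fixed x, y, z axes, in that order (R = Rz(yaw) Ry(pitch) Rx(roll)).
In Python, from cell import manip gives the robot as it stands.
- The arm moves only by the tool arm_command, never from a script. Its argument "steps" is a list of rows, each a list of 3 entries, a list of its own where there are three numbers: the opening, from 0 (shut) to 1 (fully open), then the shift along the tool's x, y, z in cm, then the turn about the tool's z in rad. A call has 1 to 5 rows; each row shifts and turns the commanded pose from where the row before left it, along the tool's axes as they then stand; what a row does not reach is not made up. A row lasts 1/12 s, in which the tool goes at most 41.7 mm and 7.16 degrees, less where a joint would pass 70% of its speed; a pose out of reach is approached as far as the arm can. A call with a gripper value outside its range is refused whole. The fingers move at their own pace and stop on an object; "force" is the grip in N (left out, the last holds). Time passes only in rows, so rows that do not move let the fingers close. It gives the time, the measured TCP pose, the force and the opening at its end, in the units of the state.
- manip.read_state(): the state, without advancing time (a new reading comes with each control period).
- manip.camera(name): name is "scene" or "side" or "wrist"; returns (picture, depth): 384x512x3 uint8, red, green, blue; 384x512 float32, mm along the optical axis (not along the pixel's ray), 0 where there is no reading.
- manip.calibration(name): a dict with "fx", "fy", "cx", "cy" (pixels), "R" (3x3) and "t" (3): a world point X has camera coordinates R X + t; the wrist camera has in their place "tool_from_camera" (4x4, takes a point from camera to tool coordinates, whose origin is the TCP and whose axes are the tool frame's). Camera axes: x right, y down, z forward; pixel columns grow to the right and rows downward; lengths in mm; the calibration is good to about 2 mm. A picture is of the moment at which its call begins: read the wrist's pose just before it. calibration takes no time and is no camera call.
- manip.sign_off(): hands the job in, once; it reports no verdict.
The state is a dict: "clock": time; "joints": joint angles; "qd": joint speeds; "effort": joint torques, N m; "eef_pos": TCP position; "eef_rot": TCP orientation; "wrist_force": force on the tool from outside, world axes, zero at the start; "moment": the same for the moment, N m; "finger_gap": finger opening in mm.
Only numpy, scipy, OpenCV 4.12 (cv2) and the standard library are available. Lean on these libraries where they do the work, as an engineer would, in place of code of your own. Each camera call takes 0.05 s, during which the arm holds its last target.

## Working session

There is one attempt and no reset: what is moved stays moved. The work goes in short steps, Python scripts to look and compute and a tool call to move; the robot and the scene stay as the last step left them, time stands still between calls to the robot, and variables do not carry over. Pictures are saved under pics/ and viewed, and the job is handed in when it is done.

Besides the shell and the picture viewer there is one more tool, called after ">>>" by a JSON object that holds its "name" and its "arguments". arm_command: Moves the arm, as the interface text tells. Its arguments: {"type":"object","properties":{"steps":{"type":"array","items":{"type":"array"}},"force":{"type":"number"}},"required":["steps"]}

```bash
ls; mkdir -p pics; cat > h.py <<'E'
import numpy as np, cv2
from cell import manip
def snap(name,fn):
    s=manip.read_state(); p,d=manip.camera(name); cv2.imwrite('pics/'+fn+'.png',p[:,:,::-1]); np.savez('pics/'+fn+'.npz',p=p,d=d,pos=s['eef_pos'],rot=s['eef_rot']); return p,d,s
E
python3 - <<'E'
from h import *
print(manip.read_state())
for n in('scene','side','wrist'):
    snap(n,n+'0'); c=manip.calibration(n); print(n,c)
E
```

```text
pics
{'clock': 0.0, 'joints': array([-1.34757999e+00,  3.00472991e-01,  1.52157613e+00, -5.71044214e-06,
        1.32069687e+00, -6.66115983e-02]), 'qd': array([-0.00048468,  0.00126411,  0.00085325, -0.00210038,  0.00086453,
       -0.00020353]), 'effort': array([-1.72540811e-03, -5.31804442e+01, -3.52737522e+01,  7.07967044e-02,
        2.44221976e-02, -7.93888876e-05]), 'eef_pos': array([ 157.1149092 , -526.80979492,  204.88738883]), 'eef_rot': array([-3.14152140e+00,  1.15114965e-03, -1.28096693e+00]), 'wrist_force': array([-0.41943988,  0.20314529, -0.30052733]), 'moment': array([-0.00568188,  0.01679624, -0.03948941]), 'finger_gap': 94.01206098839084}
scene {'fx': 455.49261746989066, 'fy': 455.49261746989066, 'cx': 255.22297269564774, 'cy': 183.3472936918111, 'R': array([[-0.71843629, -0.69555042,  0.00767494],
       [-0.38208027,  0.3853838 , -0.8399369 ],
       [ 0.58126067, -0.60637359, -0.5426298 ]]), 't': array([ 396.36550907,  252.11894738, 1462.74185692])}
side {'fx': 384.5288404325069, 'fy': 384.5288404325069, 'cx': 250.4168188706634, 'cy': 197.58397209542292, 'R': array([[-0.9994683 , -0.0286398 , -0.01558439],
       [-0.00780669,  0.67426477, -0.73844843],
       [ 0.03165702, -0.73793413, -0.67412985]]), 't': array([ 513.67591497,   51.89437043, 1334.02445711])}
wrist {'fx': 293.5592119243158, 'fy': 293.5592119243158, 'cx': 257.3243374958801, 'cy': 191.05200753360305, 'tool_from_camera': array([[ 9.99999458e-01, -4.58130967e-04,  9.35091156e-04,
        -6.81129353e-01],
       [ 2.11093234e-04,  9.68559452e-01,  2.48782119e-01,
        -7.03673796e+01],
       [-1.01966617e-03, -2.48781786e-01,  9.68559024e-01,
        -1.78988321e+02],
       [ 0.00000000e+00,  0.00000000e+00,  0.00000000e+00,
         1.00000000e+00]])}
```

View pics/scene0.png

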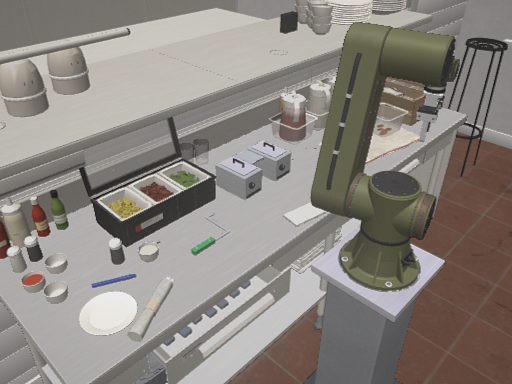

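View pics/side0.png

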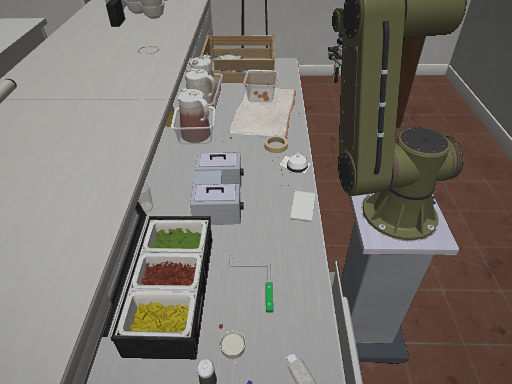

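View pics/wrist0.png

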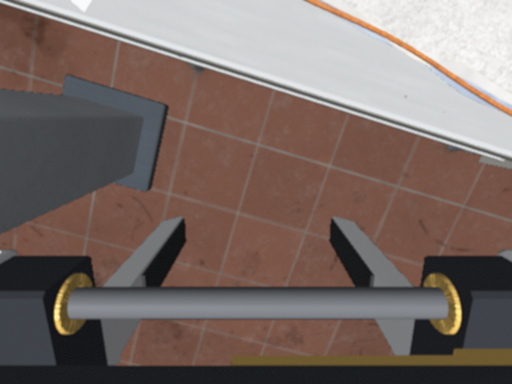

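```bash
cat >> h.py <<'E'
def wpt(name,u,v,d):
    c=manip.calibration(name); x=np.array([(u-c['cx'])/c['fx']*d,(v-c['cy'])/c['fy']*d,d]); return c['R'].T@(x-c['t'])
def cloud(name,d):
    c=manip.calibration(name); v,u=np.mgrid[:384,:512]; P=np.stack([(u-c['cx'])/c['fx']*d,(v-c['cy'])/c['fy']*d,d],-1)
    return (P-c['t'])@c['R']
def ray(name,u,v,z):
    c=manip.calibration(name); r=c['R'].T@np.array([(u-c['cx'])/c['fx'],(v-c['cy'])/c['fy'],1]); o=-c['R'].T@c['t']; return o+r*(z-o[2])/r[2]
def proj(name,X):
    c=manip.calibration(name); p=c['R']@np.array(X,float)+c['t']; return c['fx']*p[0]/p[2]+c['cx'],c['fy']*p[1]/p[2]+c['cy']
E
python3 - <<'E'
from h import *
A=np.load('pics/side0.npz');p=A['p']
cv2.imwrite('pics/s_crop.png',cv2.resize(p[130:330,150:330,::-1],None,fx=4,fy=4,interpolation=cv2.INTER_CUBIC)[:600] if 0 else cv2.resize(p[135:235,170:330,::-1],None,fx=5,fy=5,interpolation=cv2.INTER_CUBIC))
cv2.imwrite('pics/s_crop2.png',cv2.resize(p[245:325,200:300,::-1],None,fx=7,fy=7,interpolation=cv2.INTER_CUBIC))
B=np.load('pics/scene0.npz');q=B['p']
cv2.imwrite('pics/c_crop.png',cv2.resize(q[125:275,180:310,::-1],None,fx=4,fy=4,interpolation=cv2.INTER_CUBIC))
for n,p,d in(('side',A['p'],A['d']),('scene',B['p'],B['d'])):
    W=cloud(n,d);h=cv2.cvtColor(p,cv2.COLOR_RGB2HSV)
    m=(h[...,0]>55)&(h[...,0]<85)&(h[...,1]>150)&(h[...,2]>60)&(W[...,2]<60)&(W[...,2]>-20)
    m=cv2.morphologyEx(m.astype(np.uint8),cv2.MORPH_OPEN,np.ones((2,2)))
    nn,l,s,c=cv2.connectedComponentsWithStats(m)
    for i in range(1,nn):
        if s[i,4]>30:
            w=W[l==i]; print(n,s[i],c[i],np.median(w,0),w.min(0),w.max(0), cv2.minAreaRect(w[:,:2].astype(np.float32)))
E
```

```text
side [267 284   7  29 175] [269.77142857 298.68571429] [449.01191295 362.2331277   16.95849134] [439.73722614 312.80955565  -2.46884545] [457.27277329 397.65473836  21.5526706 ] ((448.4802551269531, 355.2165222167969), (84.85935974121094, 17.386260986328125), 89.7770004272461)
```

View pics/s_crop.png

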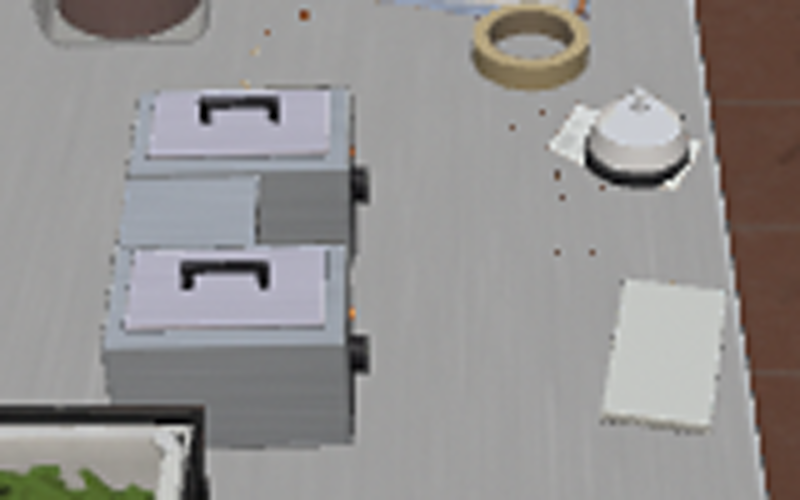

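View pics/s_crop2.png

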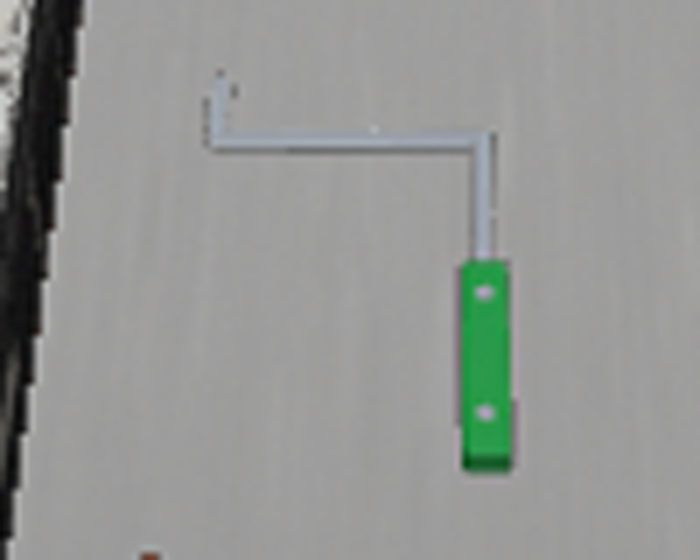

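View pics/c_crop.png

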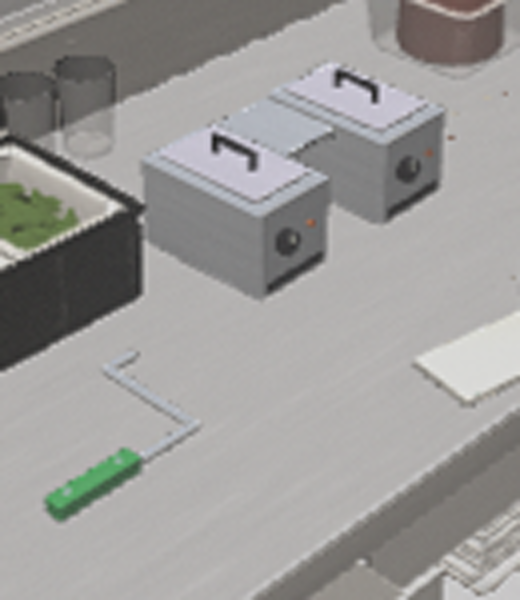

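```bash
python3 - <<'E'
from h import *
f=lambda *a: print(a[0],np.round(a[1],1))
S=lambda u,v:(170+(u+.5)/5-.5,135+(v+.5)/5-.5)
H=lambda u,v:(200+(u+.5)/7-.5,245+(v+.5)/7-.5)
C=lambda u,v:(180+(u+.5)/4-.5,125+(v+.5)/4-.5)
f('L cab front-inner top',ray('side',*S(350,246),100)); f('L cab front-outer top',ray('side',*S(354,347),100))
f('R cab front inner top',ray('side',*S(352,175),100)); f('R cab front-outer top',ray('side',*S(351,88),100))
f('bridge front L',ray('side',*S(256,246),93)); f('bridge front R',ray('side',*S(260,176),93))
f('L back outer',ray('side',*S(103,348),100)); f('R back inner',ray('side',*S(126,176),100));f('L foot front',ray('side',*S(353,443),0))
f('sc L front outer top',ray('scene',*C(263,213),100));f('sc L front inner top',ray('scene',*C(329,177),100));f('sc R front inner top',ray('scene',*C(387,143),100));f('sc R front outer top',ray('scene',*C(443,107),100))
f('sc L front foot',ray('scene',*C(262,297),0)); f('sc R inner foot',ray('scene',*C(384,221),0)); f('sc L inner foot',ray('scene',*C(326,256),0))
f('hook handle front',ray('side',*H(484,262),18));f('hook handle back top',ray('side',*H(487,457),18))
f('rivet1',ray('side',*H(484,292),18));f('rivet2',ray('side',*H(485,412),18))
f('bend1',ray('side',*H(483,140),5));f('bend2',ray('side',*H(214,141),5));f('tip',ray('side',*H(221,80),5))
f('sc handle back',ray('scene',*C(58,508),18));f('sc handle front',ray('scene',*C(128,455),18))
f('sc bend1',ray('scene',*C(194,427),5));f('sc bend2',ray('scene',*C(108,369),5));f('sc tip',ray('scene',*C(136,355),5))
f('bell',ray('side',*S(638,165),20));f('tape',ray('side',*S(531,45),12));f('cup',ray('side',232,344,20))
f('black tray corner',ray('side',*S(205,410),100))
E
```

```text
L cab front-inner top [550.  -30.5 100. ]
L cab front-outer top [542.5  69.3 100. ]
R cab front inner top [ 552.5 -108.3  100. ]
R cab front-outer top [ 558.3 -213.3  100. ]
bridge front L [615.2 -38.1  93. ]
bridge front R [ 619.  -115.4   93. ]
L back outer [703.9  72.2 100. ]
R back inner [ 713.3 -105.7  100. ]
L foot front [547.   58.6   0. ]
sc L front outer top [549.7  55.9 100. ]
sc L front inner top [550.7 -34.6 100. ]
sc R front inner top [ 554.7 -122.5  100. ]
sc R front outer top [ 563.2 -218.1  100. ]
sc L front foot [555.6  51.9   0. ]
sc R inner foot [ 563.4 -132.6    0. ]
sc L inner foot [561.  -43.4   0. ]
hook handle front [452.1 308.8  18. ]
hook handle back top [451.5 399.1  18. ]
rivet1 [452.1 323.5  18. ]
rivet2 [452.1 379.2  18. ]
bend1 [451.8 236.2   5. ]
bend2 [568.9 238.7   5. ]
tip [568.1 204.9   5. ]
sc handle back [443.  396.1  18. ]
sc handle front [452.8 312.5  18. ]
sc bend1 [452.6 237.5   5. ]
sc bend2 [568.7 235.3   5. ]
sc tip [566.6 203.4   5. ]
bell [ 337.9 -224.2   20. ]
tape [ 417.3 -399.1   12. ]
cup [545.8 498.9  20. ]
black tray corner [632.3 127.3 100. ]
```

```bash
cat >> h.py <<'E'
def plan(tgt,yaw,n,g,cmd=None):
    s=manip.read_state(); p=np.array(cmd[0] if cmd else s['eef_pos'],float); y=cmd[1] if cmd else s['eef_rot'][2]
    dp=(np.array(tgt)-p)/n; dy=(yaw-y)/n
    print('per row mm',np.linalg.norm(dp),'rad',dy)
    rows=[]
    for i in range(n):
        yy=y+i*dy; c,sn=np.cos(yy),np.sin(yy)
        rows.append([g,[round((c*dp[0]+sn*dp[1])/10,2),round((sn*dp[0]-c*dp[1])/10,2),round(-dp[2]/10,2)],round(-dy,3)])
    for i in range(0,n,5): print(rows[i:i+5])
def st():
    s=manip.read_state(); print(round(s['clock'],2),np.round(s['eef_pos'],1),np.round(s['eef_rot'],3),'F',np.round(s['wrist_force'],2),'gap',round(s['finger_gap'],1))
E
python3 -c "
from h import *
plan([430,-100,200],0,15,1)"
```

```text
per row mm 33.77803142304081 rad 0.08539915144004331
[[1, [np.float64(-2.21), np.float64(-2.56), np.float64(0.03)], np.float64(-0.085)], [1, [np.float64(-1.98), np.float64(-2.74), np.float64(0.03)], np.float64(-0.085)], [1, [np.float64(-1.74), np.float64(-2.89), np.float64(0.03)], np.float64(-0.085)], [1, [np.float64(-1.49), np.float64(-3.03), np.float64(0.03)], np.float64(-0.085)], [1, [np.float64(-1.22), np.float64(-3.15), np.float64(0.03)], np.float64(-0.085)]]
[[1, [np.float64(-0.95), np.float64(-3.24), np.float64(0.03)], np.float64(-0.085)], [1, [np.float64(-0.67), np.float64(-3.31), np.float64(0.03)], np.float64(-0.085)], [1, [np.float64(-0.39), np.float64(-3.36), np.float64(0.03)], np.float64(-0.085)], [1, [np.float64(-0.1), np.float64(-3.38), np.float64(0.03)], np.float64(-0.085)], [1, [np.float64(0.19), np.float64(-3.37), np.float64(0.03)], np.float64(-0.085)]]
[[1, [np.float64(0.48), np.float64(-3.34), np.float64(0.03)], np.float64(-0.085)], [1, [np.float64(0.76), np.float64(-3.29), np.float64(0.03)], np.float64(-0.085)], [1, [np.float64(1.04), np.float64(-3.21), np.float64(0.03)], np.float64(-0.085)], [1, [np.float64(1.31), np.float64(-3.11), np.float64(0.03)], np.float64(-0.085)], [1, [np.float64(1.57), np.float64(-2.99), np.float64(0.03)], np.float64(-0.085)]]
```

>>> {"name": "arm_command", "arguments": {"steps": [[1,[-2.2,-2.6,0],-0.085],[1,[-2.0,-2.7,0],-0.085],[1,[-1.7,-2.9,0],-0.085],[1,[-1.5,-3.0,0],-0.085],[1,[-1.2,-3.2,0],-0.085]]}}

```text
clock: 0.57
eef_pos: [249.1, -383.5, 205.3]
eef_rot: [-3.142, 0.0, -0.852]
wrist_force: [0.2, 0.3, -0.2]
finger_gap: 93.9
```

>>> {"name": "arm_command", "arguments": {"steps": [[1,[-0.9,-3.2,0],-0.085],[1,[-0.7,-3.3,0],-0.085],[1,[-0.4,-3.4,0],-0.085],[1,[-0.1,-3.4,0],-0.085],[1,[0.2,-3.4,0],-0.085]]}}

```text
clock: 0.98
eef_pos: [340.8, -241.1, 205.5]
eef_rot: [3.142, -0.0, -0.427]
wrist_force: [0.1, -0.1, -0.6]
finger_gap: 94.3
```

>>> {"name": "arm_command", "arguments": {"steps": [[1,[0.5,-3.3,0],-0.085],[1,[0.8,-3.3,0],-0.085],[1,[1.0,-3.2,0],-0.085],[1,[1.3,-3.1,0],-0.085],[1,[1.6,-3.0,0],-0.085]]}}

```text
clock: 1.4
eef_pos: [432.7, -99.8, 205.5]
eef_rot: [3.142, -0.0, -0.002]
wrist_force: [0.9, -0.8, 0.2]
finger_gap: 94.1
```

>>> {"name": "arm_command", "arguments": {"steps": [[1,[0,0,0],0],[1,[0,0,0],0]]}}

```text
clock: 1.57
eef_pos: [432.5, -100.3, 205.2]
eef_rot: [-3.141, 0.001, -0.003]
wrist_force: [0.0, 0.7, -0.2]
finger_gap: 94.1
```

```bash
python3 - <<'E'
from h import *
p,d,s=snap('wrist','w1'); st()
E
```

```text
1.62 [ 432.  -101.3  205.2] [-3.142e+00  1.000e-03 -6.000e-03] F [0.39 0.65 0.22] gap 93.8
```

View pics/w1.png

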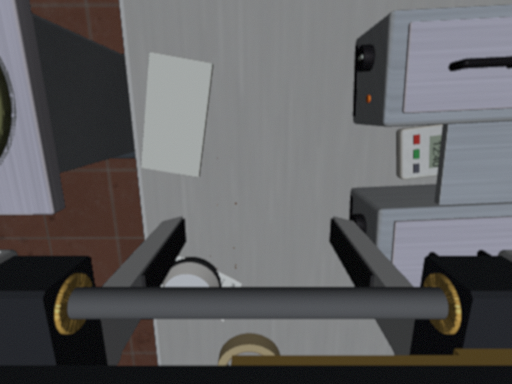

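```bash
cat >> h.py <<'E'
from scipy.spatial.transform import Rotation as Ro
def wT(f):
    A=np.load('pics/'+f+'.npz'); T=np.eye(4);T[:3,:3]=Ro.from_euler('xyz',A['rot']).as_matrix();T[:3,3]=A['pos']
    return T@manip.calibration('wrist')['tool_from_camera']
def wray(f,u,v,z):
    c=manip.calibration('wrist');T=wT(f); r=T[:3,:3]@np.array([(u-c['cx'])/c['fx'],(v-c['cy'])/c['fy'],1]);o=T[:3,3]; return o+r*(z-o[2])/r[2]
def wcloud(f):
    d=np.load('pics/'+f+'.npz')['d'];c=manip.calibration('wrist');T=wT(f);v,u=np.mgrid[:384,:512];P=np.stack([(u-c['cx'])/c['fx']*d,(v-c['cy'])/c['fy']*d,d],-1); return P@T[:3,:3].T+T[:3,3]
E
python3 - <<'E'
from h import *
p=np.load('pics/w1.npz')['p']
cv2.imwrite('pics/w1c.png',cv2.resize(p[90:220,340:512,::-1],None,fx=4.5,fy=4.5,interpolation=cv2.INTER_CUBIC))
W=wcloud('w1')
for u,v in((410,150),(425,150),(450,150),(470,150),(340,150),(450,90),(450,230),(480,190)): print(u,v,np.round(W[v,u],1))
E
```

```text
410 150 [620.  -70.4  19.3]
425 150 [638.7 -70.5  19. ]
450 150 [621.6 -62.   92.6]
470 150 [640.3 -61.9  94.1]
340 150 [ 5.387e+02 -7.230e+01 -4.000e-01]
450 90 [604.   -6.7 106.3]
450 230 [ 625.5 -141.2  106.4]
480 190 [ 657.8 -102.7   93.9]
```

View pics/w1c.png

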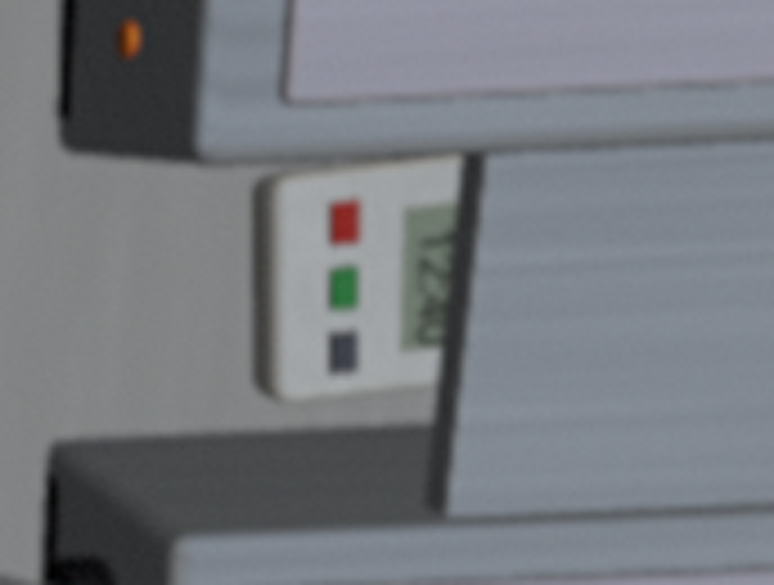

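```bash
python3 - <<'E'
from h import *
C=lambda u,v:(340+(u+.5)/4.5-.5,90+(v+.5)/4.5-.5)
for n,u,v,z in(('L in bottom',64,150,0),('L in top',201,158,100),('R in bottom',52,441,0),('R in top',178,540,100),('bridge L top',483,154,93),('bridge R top',447,514,93),('bridge R low',430,510,83),
 ('L front top outer',203,0,100),('timer foot R top',282,398,20),('timer foot L top',277,180,20),('timer R at bridge',438,381,20),('timer L at bridge',460,155,20),('timer foot mid top',276,290,18),('btn red',344,222,22),('btn dark',343,353,22),('btn g',344,288,22)):
    print(n,np.round(wray('w1',*C(u,v),z),1))
E
```

```text
L in bottom [554. -38.   0.]
L in top [550.8 -37.1 100. ]
R in bottom [ 557.  -122.9    0. ]
R in top [ 554.4 -121.3  100. ]
bridge L top [614.3 -36.7  93. ]
bridge R top [ 618.8 -117.6   93. ]
bridge R low [ 621.  -119.6   83. ]
L front top outer [548.   -5.7 100. ]
timer foot R top [ 614.3 -105.7   20. ]
timer foot L top [605.7 -45.6  20. ]
timer R at bridge [ 657.5 -101.    20. ]
timer L at bridge [654.1 -39.1  20. ]
timer foot mid top [609.9 -75.5  18. ]
btn red [624.2 -56.7  22. ]
btn dark [628.7 -92.6  22. ]
btn g [626.6 -74.5  22. ]
```

>>> {"name": "arm_command", "arguments": {"steps": [[1,[0.2,-3.6,0],-0.001],[1,[0.2,-3.6,0],-0.001],[1,[0.2,-3.6,0],-0.001],[1,[0.2,-3.6,0],-0.001],[1,[0.2,-3.6,0],-0.001]]}}

```text
clock: 2.03
eef_pos: [442.6, 78.8, 205.6]
eef_rot: [3.141, -0.0, -0.004]
wrist_force: [0.9, 0.5, 0.1]
finger_gap: 93.9
```

>>> {"name": "arm_command", "arguments": {"steps": [[1,[0.2,-3.6,0.5],0],[1,[0.2,-3.6,0.8],0],[1,[0.2,-3.6,0.8],0],[1,[0.2,-3.6,0.8],0],[1,[0.2,-3.6,0.8],0]]}}

```text
clock: 2.45
eef_pos: [453.3, 258.9, 168.1]
eef_rot: [3.142, -0.0, -0.004]
wrist_force: [-0.1, -1.0, -0.1]
finger_gap: 93.9
```

>>> {"name": "arm_command", "arguments": {"steps": [[1,[0,-3.6,0.8],0],[1,[0,-3.6,0.8],0],[1,[0,-3.4,0.2],0],[1,[0,0,0],0],[1,[0,0,0],0]]}}

```text
clock: 2.87
eef_pos: [453.4, 364.2, 149.8]
eef_rot: [3.141, 0.001, -0.001]
wrist_force: [0.2, 0.2, 1.1]
finger_gap: 93.7
```

```bash
python3 - <<'E'
from h import *
p,d,s=snap('wrist','w2'); st()
E
```

```text
2.92 [453.6 363.3 150.1] [ 3.141e+00  0.000e+00 -2.000e-03] F [ 0.94 -0.04 -0.45] gap 94.2
```

View pics/w2.png

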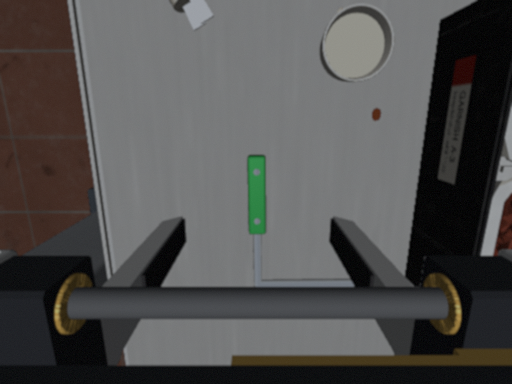

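```bash
python3 - <<'E'
from h import *
A=np.load('pics/w2.npz');p=A['p'];h=cv2.cvtColor(p,cv2.COLOR_RGB2HSV)
m=((h[...,0]>50)&(h[...,0]<85)&(h[...,1]>120)).astype(np.uint8)
n,l,s,c=cv2.connectedComponentsWithStats(m);i=1+s[1:,4].argmax();v,u=np.nonzero(l==i);print(s[i])
P=np.array([wray('w2',a,b,18)[:2] for a,b in zip(u,v)],np.float32);print(cv2.minAreaRect(P),P.min(0),P.max(0))
for a,b in((257,284),(350,284),(256,172),(256.5,221)): print(wray('w2',a,b,8))
E
```

```text
[ 248  156   17   78 1175]
((450.1842956542969, 350.73284912109375), (17.353431701660156, 87.66548919677734), 0.23561052978038788) [441.44357 306.92218] [459.03625 394.53552]
[450.94736586 235.50269068   8.        ]
[565.25925123 235.34109683   8.        ]
[450.09877646 375.37701288   8.        ]
[450.52127767 317.67627177   8.        ]
```

>>> {"name": "arm_command", "arguments": {"steps": [[1,[-0.3,0,3.5],0],[1,[0,0,3.5],0],[1,[0,0,3.5],0],[1,[0,0,2.6],0],[1,[0,0,1.4],0]]}}

```text
clock: 3.33
eef_pos: [449.8, 361.6, 2.7]
eef_rot: [3.139, 0.003, -0.004]
wrist_force: [-0.6, -0.2, -0.0]
finger_gap: 93.7
```

>>> {"name": "arm_command", "arguments": {"steps": [[0,[0,0,0],0],[0,[0,0,0],0],[0,[0,0,0],0],[0,[0,0,0],0],[0,[0,0,0],0]], "force": 3}}

```text
clock: 3.75
eef_pos: [450.8, 364.6, 6.9]
eef_rot: [-3.14, -0.002, -0.001]
wrist_force: [-0.3, 0.5, -1.3]
finger_gap: 64.1
```

>>> {"name": "arm_command", "arguments": {"steps": [[0,[0,0,0],0],[0,[0,0,0],0],[0,[0,0,0],0],[0,[0,0,0],0],[0,[0,0,0],0]]}}

```text
clock: 4.17
eef_pos: [450.1, 364.6, 5.5]
eef_rot: [-3.142, 0.0, -0.001]
wrist_force: [0.4, -0.0, -0.5]
finger_gap: 31.1
```

>>> {"name": "arm_command", "arguments": {"steps": [[0,[0,0,0],0],[0,[0,0,0],0],[0,[0,0,0],0],[0,[0,0,0],0],[0,[0,0,0],0]]}}

```text
clock: 4.58
eef_pos: [450.2, 364.5, 5.4]
eef_rot: [-3.142, -0.0, -0.001]
wrist_force: [-0.7, -0.6, 0.0]
finger_gap: 20.0
```

>>> {"name": "arm_command", "arguments": {"steps": [[0,[0,0,-0.5],0],[0,[0,0,-1],0],[0,[0,0,-1.5],0],[0,[0,0,-1.5],0],[0,[0,0,-1.5],0]], "force": 3}}

```text
clock: 5.0
eef_pos: [450.2, 364.5, 67.0]
eef_rot: [-3.141, -0.0, -0.001]
wrist_force: [-0.1, -0.4, -1.1]
finger_gap: 19.8
```

```bash
python3 - <<'E'
from h import *
p,d,s=snap('side','s3'); st()
cv2.imwrite('pics/s3c.png',cv2.resize(p[150:340,180:340,::-1],None,fx=3,fy=3,interpolation=cv2.INTER_CUBIC))
E
```

```text
5.05 [451.3 365.4  70.1] [-3.139e+00 -4.000e-03 -1.000e-03] F [0.04 0.33 2.28] gap 20.0
```

View pics/s3c.png

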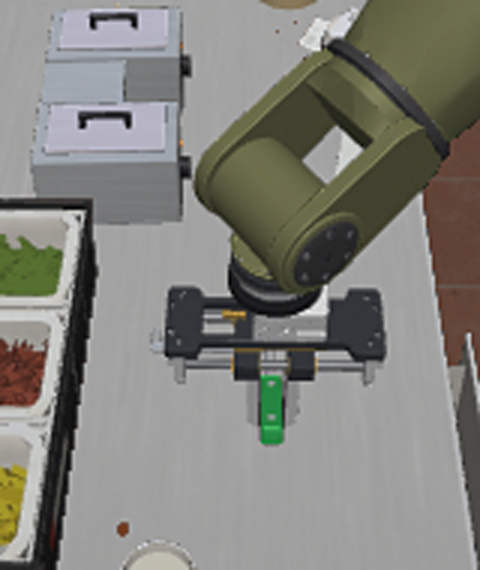

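>>> {"name": "arm_command", "arguments": {"steps": [[0,[0,0,-2],0],[0,[0,0,-2.5],0],[0,[0,0,-2.5],0],[0,[0,0,-2.5],0],[0,[0,0,-2.5],0]]}}

```text
clock: 5.47
eef_pos: [449.9, 364.4, 186.8]
eef_rot: [-3.142, 0.0, -0.001]
wrist_force: [-0.1, 0.5, -2.1]
finger_gap: 20.4
```

>>> {"name": "arm_command", "arguments": {"steps": [[0,[0,0,-1.0],0],[0,[0,0,-0.5],0],[0,[0,0,0],0],[0,[0,0,0],0],[0,[0,0,0],0]]}}

```text
clock: 5.88
eef_pos: [449.8, 364.2, 198.8]
eef_rot: [3.14, 0.002, -0.001]
wrist_force: [0.4, -0.9, -1.6]
finger_gap: 20.0
```

```bash
cat >> h.py <<'E'
def crop(p,fn,x0,x1,y0,y1,k): cv2.imwrite('pics/'+fn+'.png',cv2.resize(p[y0:y1,x0:x1,::-1],None,fx=k,fy=k,interpolation=cv2.INTER_CUBIC))
E
python3 - <<'E'
from h import *
st()
p,d,s=snap('side','s4'); crop(p,'s4c',180,340,150,340,3)
p,d,s=snap('wrist','w4'); 
p,d,s=snap('scene','c4'); crop(p,'c4c',120,300,120,290,3.5)
st()
E
```

```text
5.88 [449.8 364.2 198.8] [ 3.14e+00  2.00e-03 -1.00e-03] F [ 0.41 -0.93 -1.55] gap 20.0
6.03 [449.9 364.3 199.4] [ 3.141e+00  1.000e-03 -1.000e-03] F [-0.47 -0.21 -1.09] gap 19.9
```

View pics/s4c.png

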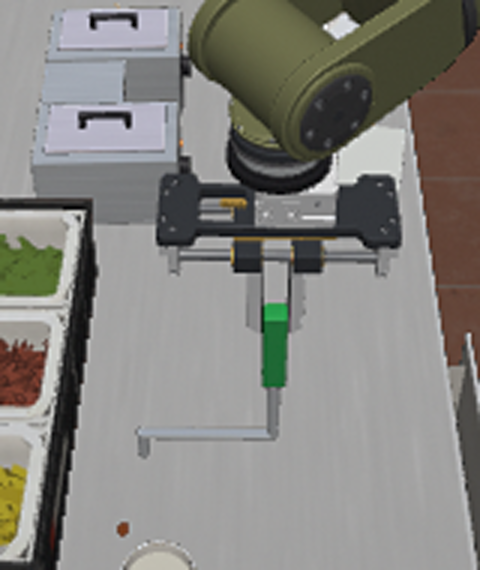

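View pics/w4.png

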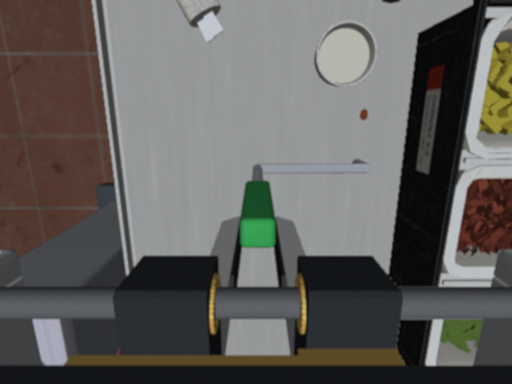

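View pics/c4c.png

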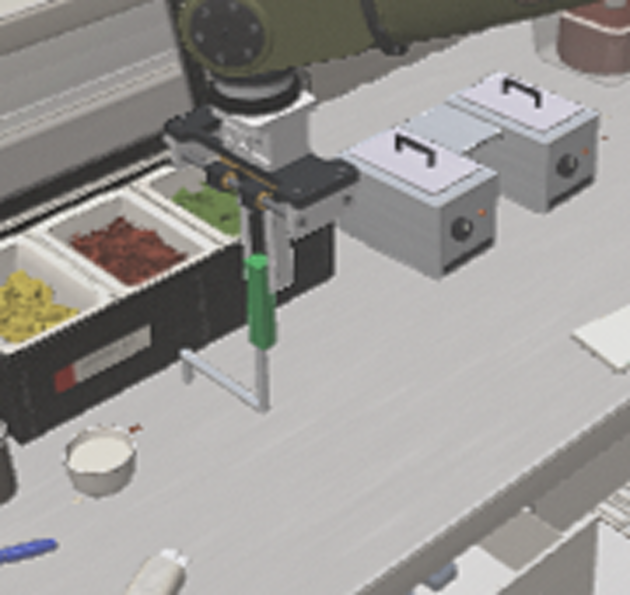

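```bash
cat >> h.py <<'E'
def tri(views):
    A=[];b=[]
    for (n,u,v) in views:
        if n in('scene','side'):
            c=manip.calibration(n);r=c['R'].T@np.array([(u-c['cx'])/c['fx'],(v-c['cy'])/c['fy'],1]);o=-c['R'].T@c['t']
        else:
            c=manip.calibration('wrist');T=wT(n);r=T[:3,:3]@np.array([(u-c['cx'])/c['fx'],(v-c['cy'])/c['fy'],1]);o=T[:3,3]
        r/=np.linalg.norm(r);M=np.eye(3)-np.outer(r,r);A.append(M);b.append(M@o)
    x=np.linalg.lstsq(np.vstack(A),np.hstack(b),rcond=None)[0]
    return np.round(x,1),[round(float(np.linalg.norm(a@x-bb)),1) for a,bb in zip(A,b)]
E
python3 - <<'E'
from h import *
S=lambda u,v:('side',180+(u+.5)/3-.5,150+(v+.5)/3-.5)
C=lambda u,v:('scene',120+(u+.5)/3.5-.5,120+(v+.5)/3.5-.5)
print('bend1',tri([S(272,434),C(263,404)]),tri([S(272,434),C(263,404),('w4',257,168)]))
print('bend2',tri([S(143,433),C(187,354)]),tri([S(143,433),C(187,354),('w4',366,167)]))
print('tip',tri([S(144,452),C(187,378)]))
print('handle bottom',tri([S(274,386),C(261,346)]))
print('handle top',tri([S(276,306),C(258,260)]))
E
```

```text
bend1 (array([449.1, 385.2,  74.8]), [2.0, 2.0]) (array([448.7, 384.2,  74.4]), [2.7, 1.6, 1.7])
bend2 (array([563. , 384.2,  70.4]), [1.4, 1.4]) (array([563.3, 383.5,  69.9]), [1.6, 1.2, 0.5])
tip (array([563.6, 386.5,  42.9]), [0.9, 0.9])
handle bottom (array([448.7, 381.9, 139.8]), [1.4, 1.4])
handle top (array([449. , 375. , 231.5]), [1.5, 1.5])
```

>>> {"name": "arm_command", "arguments": {"steps": [[0,[0,0,0],0],[0,[0,0,0],0],[0,[0,0,0],0],[0,[-0.5,1,0],0],[0,[-1,2,0],0]], "force": 40}}

```text
clock: 6.45
eef_pos: [435.2, 335.1, 200.0]
eef_rot: [-3.141, 0.0, -0.0]
wrist_force: [0.1, -0.4, -0.8]
finger_gap: 19.5
```

>>> {"name": "arm_command", "arguments": {"steps": [[0,[-1,3,0],-0.01],[0,[-1,3,0],-0.01],[0,[-1,3,0],-0.01],[0,[-1,3,0],-0.01],[0,[0,3.5,0],-0.01]]}}

```text
clock: 6.87
eef_pos: [396.8, 178.2, 200.6]
eef_rot: [-3.141, -0.0, 0.051]
wrist_force: [0.3, -0.5, -1.1]
finger_gap: 19.6
```

>>> {"name": "arm_command", "arguments": {"steps": [[0,[0,3.5,0],0],[0,[0,3.5,0],0],[0,[0,3.5,0],0],[0,[0,3.5,0],0],[0,[0,3.5,0],0]]}}

```text
clock: 7.28
eef_pos: [406.5, 2.6, 200.8]
eef_rot: [3.141, -0.001, 0.049]
wrist_force: [1.1, -0.5, -1.4]
finger_gap: 19.8
```

>>> {"name": "arm_command", "arguments": {"steps": [[0,[0,3.5,0],0],[0,[0,3.0,0],0],[0,[0,2.0,0],0],[0,[0,1.0,0],0],[0,[0,0.5,0],0]]}}

```text
clock: 7.7
eef_pos: [411.6, -96.6, 200.5]
eef_rot: [3.142, -0.0, 0.047]
wrist_force: [-0.5, -0.3, -0.3]
finger_gap: 19.7
```

>>> {"name": "arm_command", "arguments": {"steps": [[0,[0,0,0],0],[0,[0,0,0],0],[0,[0,0,0],0]]}}

```text
clock: 7.95
eef_pos: [411.7, -94.7, 200.5]
eef_rot: [-3.141, -0.0, 0.05]
wrist_force: [-0.6, 0.4, -1.5]
finger_gap: 19.5
```

```bash
python3 - <<'E'
from h import *
st()
p,d,s=snap('side','s5'); crop(p,'s5c',150,330,100,280,3.3)
p,d,s=snap('wrist','w5'); 
p,d,s=snap('scene','c5'); crop(p,'c5c',200,350,120,270,4)
st()
E
```

```text
7.95 [411.7 -94.7 200.5] [-3.141 -0.     0.05 ] F [-0.57  0.39 -1.48] gap 19.5
8.1 [411.7 -94.9 200.5] [-3.142 -0.     0.05 ] F [ 0.61  0.79 -1.44] gap 19.7
```

View pics/s5c.png

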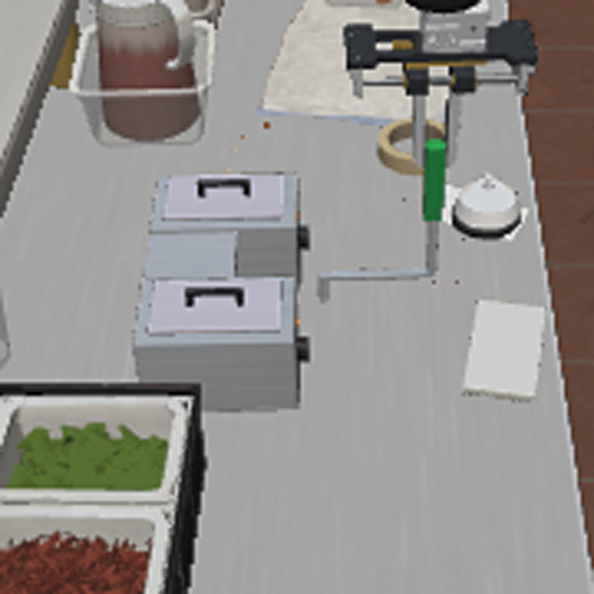

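View pics/w5.png

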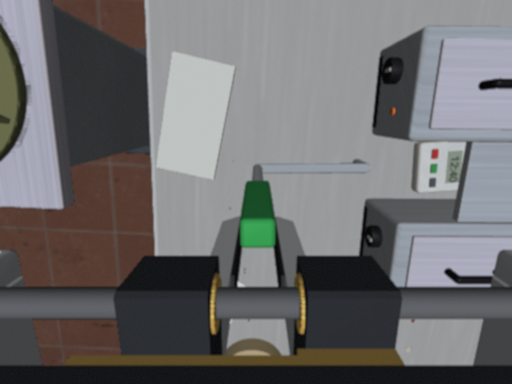

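View pics/c5c.png

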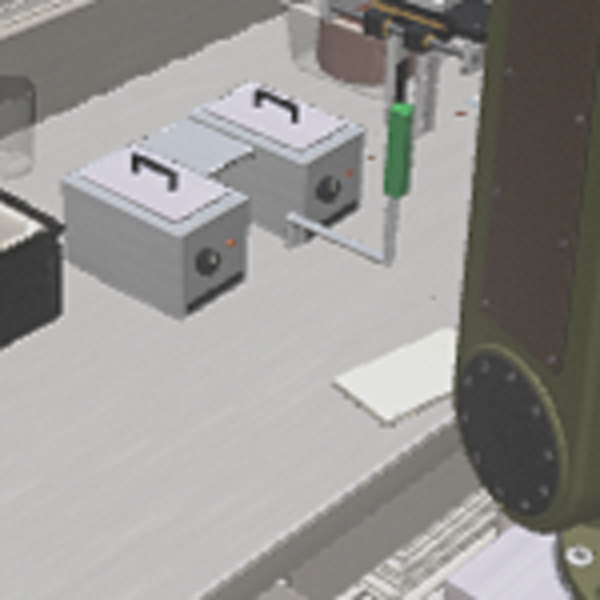

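```bash
python3 - <<'E'
from h import *
S=lambda u,v:('side',150+(u+.5)/3.3-.5,100+(v+.5)/3.3-.5)
C=lambda u,v:('scene',200+(u+.5)/4-.5,120+(v+.5)/4-.5)
print('bend1',tri([S(431,271),C(388,259),('w5',257,168)]))
print('bend2',tri([S(323,276),C(290,217),('w5',365,167)]))
print('tip',tri([S(323,297),C(292,243)]))
p=np.load('pics/w5.npz')['p'];crop(p,'w5c',240,512,100,260,2.9)
E
```

```text
bend1 (array([409.6, -75.9,  73.4]), [1.1, 0.9, 1.0])
bend2 (array([525.1, -68.7,  71.7]), [1.1, 2.4, 2.2])
tip (array([525.6, -69.7,  41.4]), [1.5, 1.5])
```

View pics/w5c.png

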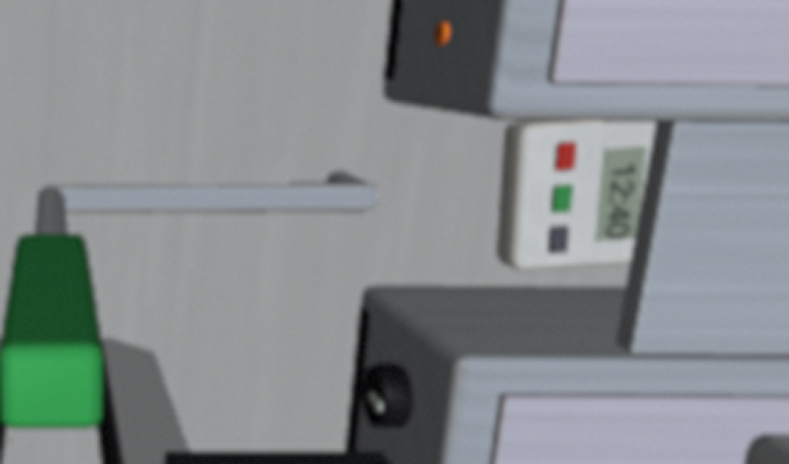

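```bash
python3 - <<'E'
from h import *
C=lambda u,v:(240+(u+.5)/2.9-.5,100+(v+.5)/2.9-.5)
for n,u,v,z in(('L in bottom',387,99,0),('L in top',492,113,100),('R in bottom',366,288,0),('R in top',458,358,100),('bridge L top',672,121,93),('bridge R top',633,352,93),
 ('timer foot R top',520,266,20),('timer foot L top',525,126,20),('R at bridge',631,261,20),('L at bridge',655,121,20),('bend2',368,197,70),('bend1',50,197,73),('tip',342,180,42),('btn red',566,157,22),('btn g',562,198,22),('btn dark',558,240,22)):
    print(n,np.round(wray('w5',*C(u,v),z),1))
E
```

```text
L in bottom [554.6 -37.9   0. ]
L in top [550.2 -36.6 100. ]
R in bottom [ 557.7 -124.1    0. ]
R in top [ 553.5 -121.   100. ]
bridge L top [614.2 -36.6  93. ]
bridge R top [ 619.2 -118.1   93. ]
timer foot R top [ 615.4 -105.4   20. ]
timer foot L top [606.2 -45.3  20. ]
R at bridge [ 663.3 -100.8   20. ]
L at bridge [660.1 -40.5  20. ]
bend2 [525.5 -70.7  70. ]
bend1 [408.6 -76.   73. ]
tip [525.  -68.7  42. ]
btn red [624.7 -57.1  22. ]
btn g [626.5 -74.5  22. ]
btn dark [628.4 -92.7  22. ]
```

>>> {"name": "arm_command", "arguments": {"steps": [[0,[0,0.5,0.4],0],[0,[0,0.5,0.4],0],[0,[1.5,0,0],0],[0,[2.5,0,0],0],[0,[2.5,0,0],0]]}}

```text
clock: 8.52
eef_pos: [477.8, -102.9, 192.1]
eef_rot: [3.142, -0.0, 0.048]
wrist_force: [-0.9, -0.7, -2.3]
finger_gap: 19.9
```

>>> {"name": "arm_command", "arguments": {"steps": [[0,[2.5,0,0],0],[0,[2.5,0,0],0],[0,[2.5,0,0],0],[0,[1.5,0,0],0],[0,[0.8,0,0],0]]}}

```text
clock: 8.93
eef_pos: [576.1, -97.9, 191.2]
eef_rot: [-3.141, 0.001, 0.049]
wrist_force: [-0.7, 0.0, -1.7]
finger_gap: 19.4
```

>>> {"name": "arm_command", "arguments": {"steps": [[0,[0,0,0],0],[0,[0,0,0],0]]}}

```text
clock: 9.1
eef_pos: [574.4, -97.9, 191.9]
eef_rot: [-3.141, 0.001, 0.049]
wrist_force: [0.2, -0.1, -1.6]
finger_gap: 19.9
```

```bash
python3 - <<'E'
from h import *
st()
p,d,s=snap('wrist','w6'); crop(p,'w6c',200,472,80,260,2.9)
p,d,s=snap('scene','c6'); crop(p,'c6c',200,320,120,220,5)
E
```

```text
9.1 [574.4 -97.9 191.9] [-3.141e+00  1.000e-03  4.900e-02] F [ 0.22 -0.09 -1.64] gap 19.9
```

View pics/w6c.png

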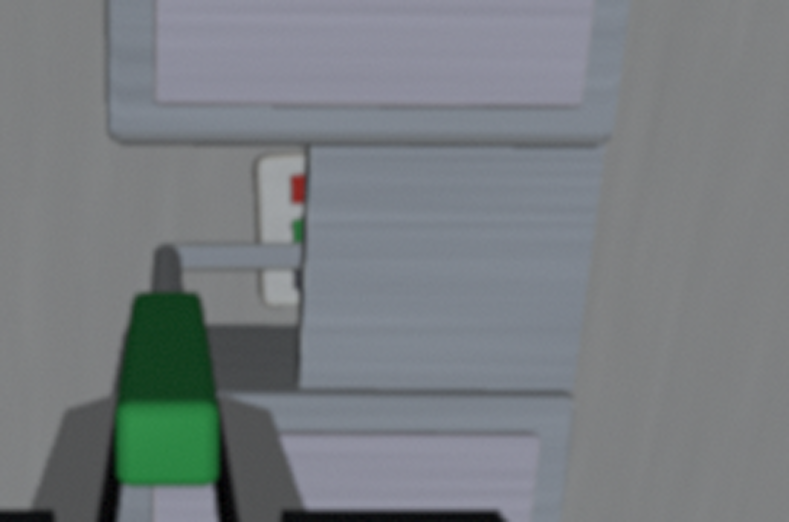

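View pics/c6c.png

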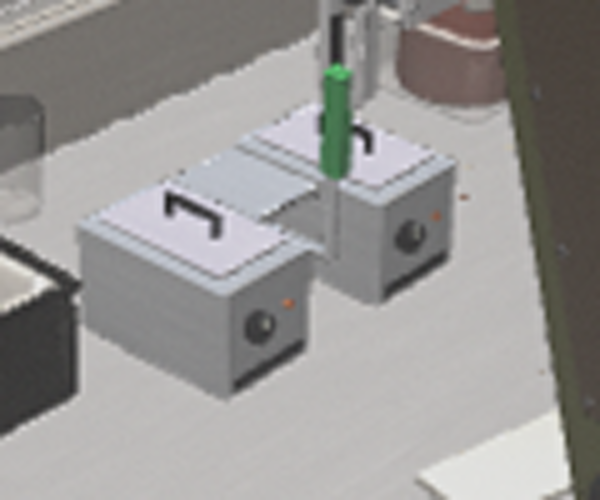

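>>> {"name": "arm_command", "arguments": {"steps": [[0,[0,0,0.8],0],[0,[0,0,0.8],0],[0,[0,0,0.5],0],[0,[0,0,0.3],0],[0,[0,0,0],0]]}}

```text
clock: 9.62
eef_pos: [574.5, -97.6, 167.4]
eef_rot: [-3.141, 0.001, 0.049]
wrist_force: [0.1, 0.7, -0.9]
finger_gap: 19.8
```

>>> {"name": "arm_command", "arguments": {"steps": [[0,[0,0,0.2],0],[0,[0,0,0],0],[0,[0,0,0],0]]}}

```text
clock: 9.87
eef_pos: [575.0, -97.7, 166.6]
eef_rot: [3.142, -0.0, 0.049]
wrist_force: [0.1, -0.2, -1.5]
finger_gap: 19.8
```

```bash
python3 - <<'E'
from h import *
st()
p,d,s=snap('wrist','w7'); crop(p,'w7c',200,472,80,260,2.9)
p,d,s=snap('side','s7'); crop(p,'s7c',170,290,130,230,6)
p,d,s=snap('scene','c7'); crop(p,'c7c',200,320,120,220,6)
E
```

```text
9.87 [575.  -97.7 166.6] [ 3.142 -0.     0.049] F [ 0.13 -0.23 -1.46] gap 19.8
```

View pics/w7c.png

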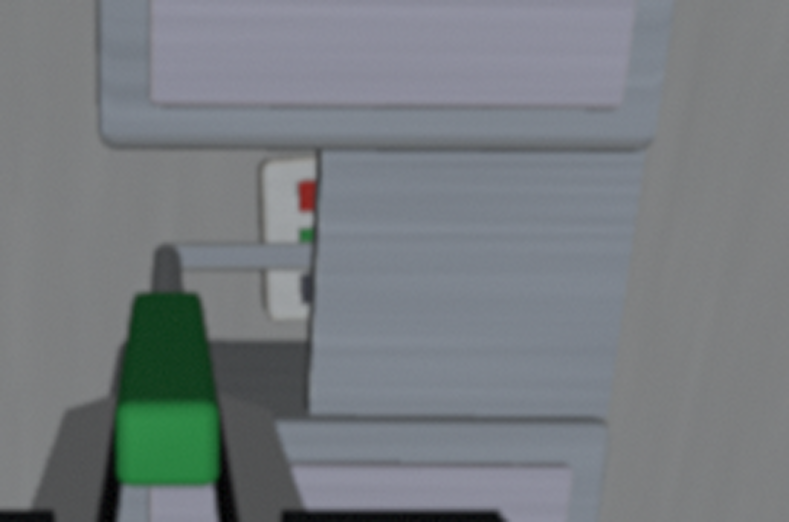

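View pics/c7c.png

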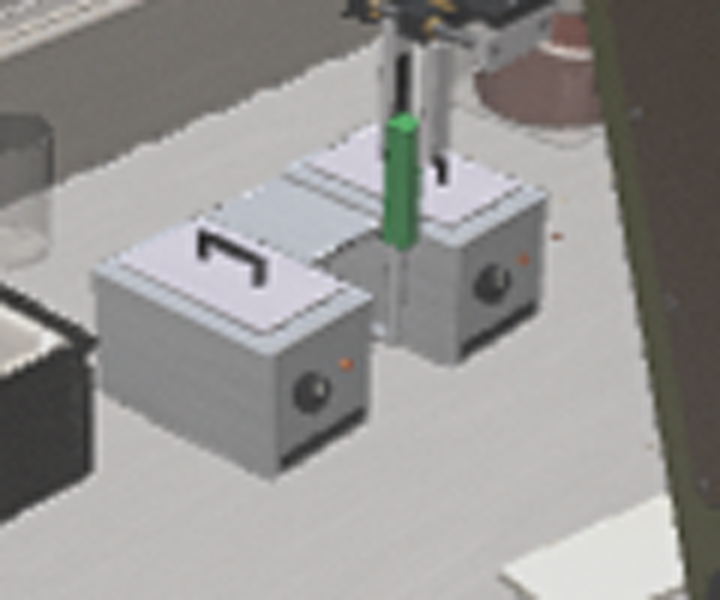

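View pics/s7c.png

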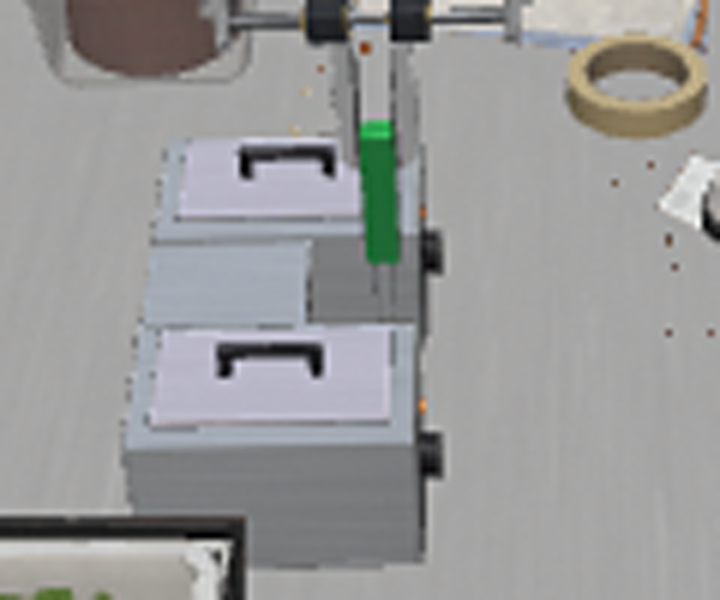

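>>> {"name": "arm_command", "arguments": {"steps": [[0,[-0.6,0,0],0],[0,[-0.8,0,0],0],[0,[-0.8,0,0],0],[0,[-0.8,0,0],0],[0,[-0.8,0,0],0]]}}

```text
clock: 10.43
eef_pos: [536.0, -99.6, 166.6]
eef_rot: [3.142, -0.0, 0.049]
wrist_force: [0.5, -0.3, -1.3]
finger_gap: 19.6
```

>>> {"name": "arm_command", "arguments": {"steps": [[0,[-0.8,0,0],0],[0,[-0.8,0,0],0],[0,[-0.8,0,0],0],[0,[-0.6,0,0],0],[0,[-0.4,0,0],0]]}}

```text
clock: 10.85
eef_pos: [502.3, -101.3, 166.6]
eef_rot: [3.142, -0.0, 0.049]
wrist_force: [-0.0, -0.9, -1.6]
finger_gap: 19.4
```

```bash
python3 - <<'E'
from h import *
st()
p,d,s=snap('wrist','w8'); crop(p,'w8c',200,472,80,260,2.9)
E
```

```text
10.85 [ 502.3 -101.3  166.6] [ 3.142 -0.     0.049] F [-0.01 -0.87 -1.6 ] gap 19.4
```

View pics/w8c.png

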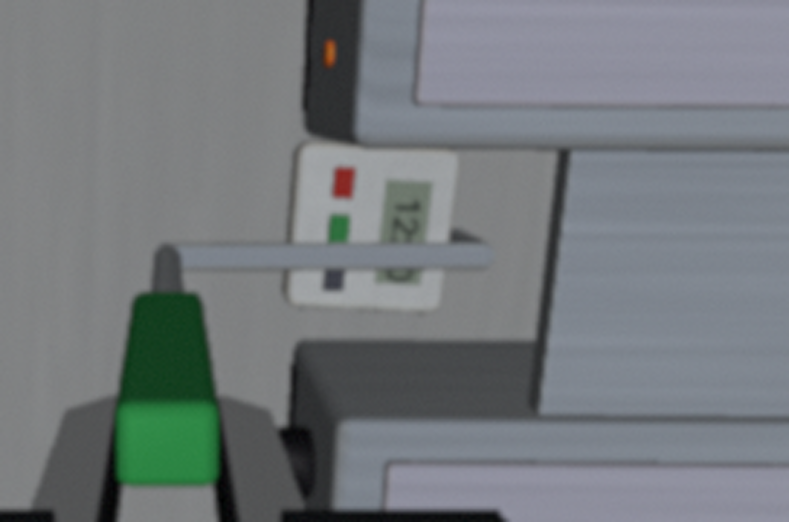

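>>> {"name": "arm_command", "arguments": {"steps": [[0,[-0.6,0,0],0],[0,[-0.8,0,0],0],[0,[-0.8,0,0],0],[0,[-0.8,0,0],0],[0,[-0.8,0,0],0]]}}

```text
clock: 11.32
eef_pos: [464.2, -103.0, 166.5]
eef_rot: [3.142, -0.0, 0.049]
wrist_force: [0.8, -0.5, -1.4]
finger_gap: 19.6
```

>>> {"name": "arm_command", "arguments": {"steps": [[0,[-0.8,0,0],0],[0,[-0.8,0,0],0],[0,[-0.8,0,0],0],[0,[-0.8,0,0],0],[0,[-0.8,0,0],0]]}}

```text
clock: 11.73
eef_pos: [424.3, -105.0, 166.5]
eef_rot: [3.142, -0.0, 0.049]
wrist_force: [0.6, -0.1, -1.7]
finger_gap: 19.5
```

>>> {"name": "arm_command", "arguments": {"steps": [[0,[-0.6,0,0],0],[0,[-0.4,0,0],0],[0,[-0.2,0,0],0],[0,[0,0,0],0]]}}

```text
clock: 12.07
eef_pos: [412.9, -105.6, 166.5]
eef_rot: [3.142, 0.0, 0.049]
wrist_force: [-0.5, 0.9, -1.8]
finger_gap: 19.4
```

```bash
python3 - <<'E'
from h import *
st()
p,d,s=snap('wrist','w9'); crop(p,'w9c',200,472,80,260,2.9)
E
```

```text
12.07 [ 412.9 -105.6  166.5] [3.142 0.    0.049] F [-0.54  0.88 -1.83] gap 19.4
```

View pics/w9c.png

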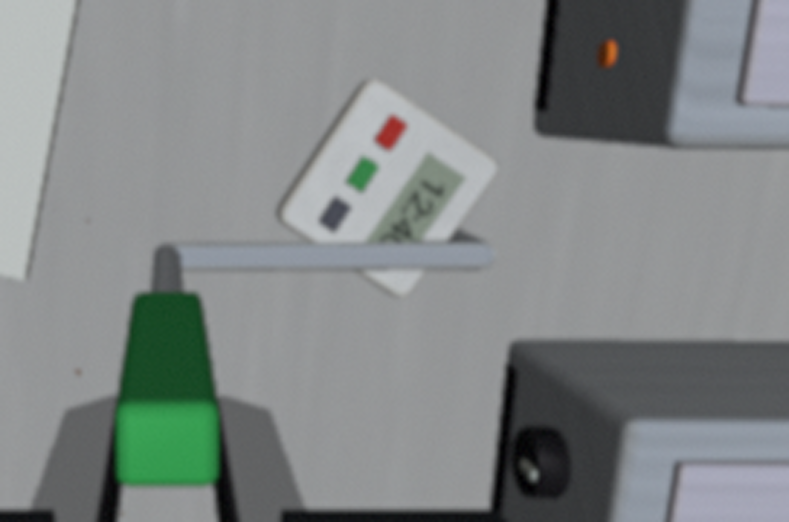

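```bash
python3 - <<'E'
from h import *
C=lambda u,v:(200+(u+.5)/2.9-.5,80+(v+.5)/2.9-.5)
P=np.array([wray('w9',*C(*q),20) for q in((375,82),(495,165),(400,293),(283,215))]);print(np.round(P,1));m=P.mean(0)[:2]-[554,-79.7]
print(m@[.99875,.05],m@[-.05,.99875])
E
```

```text
[[ 483.6  -22.2   20. ]
 [ 532.1  -50.    20. ]
 [ 502.1 -100.9   20. ]
 [ 453.9  -72.6   20. ]]
-60.07889512207107 21.31948866460362
```

>>> {"name": "arm_command", "arguments": {"steps": [[0,[0.6,0,0],0],[0,[0,0,-0.6],0],[0,[0,0,-1.2],0],[0,[0,0,-1.6],0],[0,[0,0,-1.6],0]]}}

```text
clock: 12.53
eef_pos: [419.3, -105.2, 217.2]
eef_rot: [-3.141, 0.001, 0.049]
wrist_force: [0.5, 0.9, -0.7]
finger_gap: 19.7
```

>>> {"name": "arm_command", "arguments": {"steps": [[0,[0,0,-1.6],0],[0,[-0.5,0,-0.8],0],[0,[-1,-1,0],0],[0,[0,-2,0],0],[0,[0,-3,0],0]]}}

```text
clock: 12.95
eef_pos: [400.8, -46.5, 240.5]
eef_rot: [3.141, 0.0, 0.047]
wrist_force: [0.8, 1.0, -1.6]
finger_gap: 19.8
```

```bash
python3 - <<'E'
from h import *
st()
p,d,s=snap('wrist','w10')
E
```

```text
12.95 [400.8 -46.5 240.5] [3.141 0.    0.047] F [ 0.84  1.05 -1.57] gap 19.8
```

View pics/w10.png

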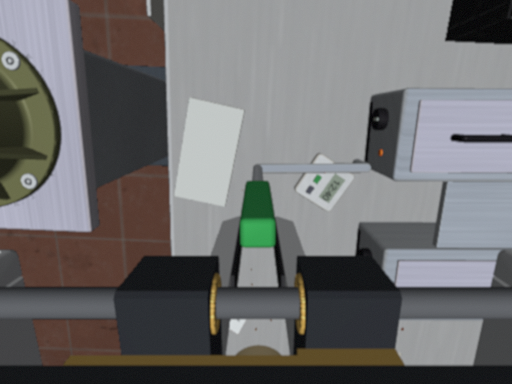

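>>> {"name": "arm_command", "arguments": {"steps": [[0,[0,-3.5,0],0],[0,[0,-3.5,0],0],[0,[0,-3.5,0],0],[0,[0,-3,0],0],[0,[1,-2.5,0],0]]}}

```text
clock: 13.42
eef_pos: [402.1, 116.1, 240.6]
eef_rot: [-3.141, 0.0, 0.05]
wrist_force: [-0.2, -0.4, -1.1]
finger_gap: 19.6
```

>>> {"name": "arm_command", "arguments": {"steps": [[0,[2,-1.5,0.5],0],[0,[2,-1,1],0],[0,[1,-0.5,1],0],[0,[0,0,1],0],[0,[0,0,0],0]]}}

```text
clock: 13.83
eef_pos: [450.8, 146.4, 203.1]
eef_rot: [3.141, 0.004, 0.05]
wrist_force: [-0.1, -0.2, -1.2]
finger_gap: 19.7
```

>>> {"name": "arm_command", "arguments": {"steps": [[0,[0,0,0],0],[0,[0,0,0],0],[0,[0,0,0],0],[0,[0,0,0],0]], "force": 3}}

```text
clock: 14.17
eef_pos: [451.8, 146.4, 206.2]
eef_rot: [-3.141, -0.001, 0.049]
wrist_force: [0.2, -0.7, -2.2]
finger_gap: 19.8
```

```bash
python3 - <<'E'
from h import *
st()
p,d,s=snap('side','s11'); crop(p,'s11c',180,340,120,300,3)
p,d,s=snap('scene','c11'); crop(p,'c11c',150,320,110,270,3.7)
E
```

```text
14.17 [451.8 146.4 206.2] [-3.141e+00 -1.000e-03  4.900e-02] F [ 0.19 -0.71 -2.16] gap 19.8
```

View pics/s11c.png

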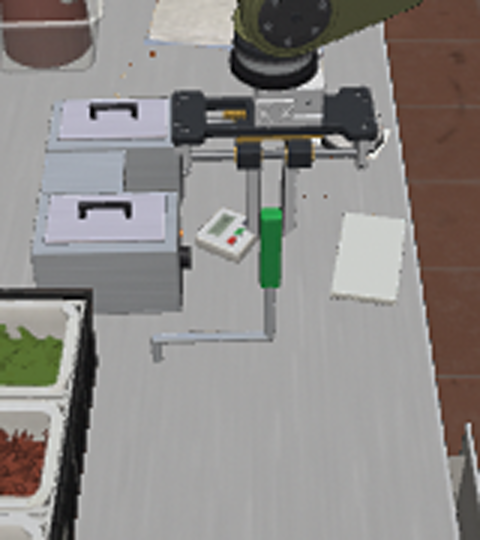

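View pics/c11c.png

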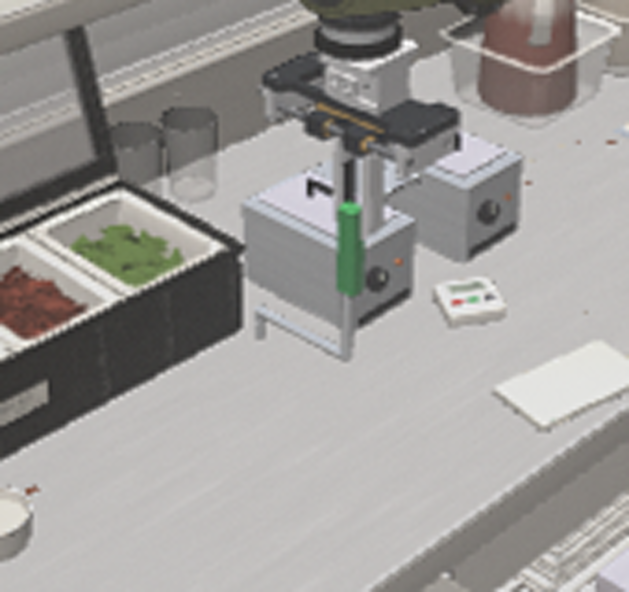

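>>> {"name": "arm_command", "arguments": {"steps": [[0,[0,0,2.0],0],[0,[0,0,2.2],0],[0,[0,-3.8,0.1],0],[0,[0,-3.8,0.4],0],[0,[0,-2,0.6],0]], "force": 3}}

```text
clock: 14.68
eef_pos: [447.0, 245.1, 152.9]
eef_rot: [-3.141, -0.001, 0.049]
wrist_force: [-0.8, 0.9, 0.9]
finger_gap: 20.1
```

```bash
python3 - <<'E'
from h import *
st()
p,d,s=snap('side','s12'); crop(p,'s12c',180,340,120,300,3)
p,d,s=snap('scene','c12'); crop(p,'c12c',150,320,110,270,3.7)
st()
E
```

```text
14.68 [447.  245.1 152.9] [-3.141e+00 -1.000e-03  4.900e-02] F [-0.82  0.95  0.87] gap 20.1
14.78 [446.5 244.9 151.9] [-3.141e+00  1.000e-03  5.200e-02] F [-1.24  0.57  0.04] gap 20.7
```

View pics/s12c.png

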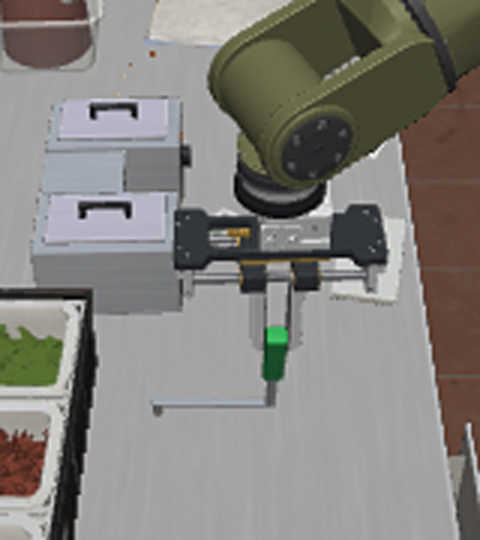

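View pics/c12c.png

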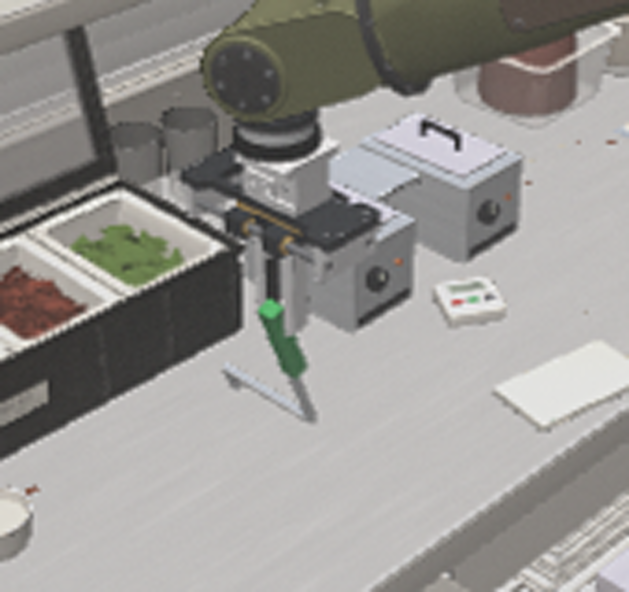

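>>> {"name": "arm_command", "arguments": {"steps": [[0,[0,-1.8,0.8],0],[0,[0,-1.8,1.0],0],[0,[0,-1.25,1.0],0],[0,[0,-1.25,1.0],0],[0,[0,-1.0,1.2],0]]}}

```text
clock: 15.2
eef_pos: [443.9, 313.9, 102.2]
eef_rot: [-3.141, -0.001, 0.049]
wrist_force: [0.7, -0.8, -1.5]
finger_gap: 21.0
```

>>> {"name": "arm_command", "arguments": {"steps": [[0,[0,-1.0,1.2],0],[0,[0,-0.8,1.4],0],[0,[0,-0.7,1.4],0],[0,[0,-0.4,1.0],0],[0,[0,0,0],0]]}}

```text
clock: 15.62
eef_pos: [441.5, 342.0, 50.4]
eef_rot: [3.14, 0.003, 0.049]
wrist_force: [1.4, -0.1, -1.0]
finger_gap: 21.0
```

```bash
python3 - <<'E'
from h import *
st()
p,d,s=snap('side','s13'); crop(p,'s13c',180,340,150,330,3)
p,d,s=snap('scene','c13'); crop(p,'c13c',150,320,110,270,3.7)
st()
E
```

```text
15.62 [441.5 342.   50.4] [3.14e+00 3.00e-03 4.90e-02] F [ 1.45 -0.1  -0.98] gap 21.0
15.72 [442.4 342.   52.6] [3.141 0.    0.049] F [ 1.05 -0.67 -0.91] gap 20.7
```

View pics/s13c.png

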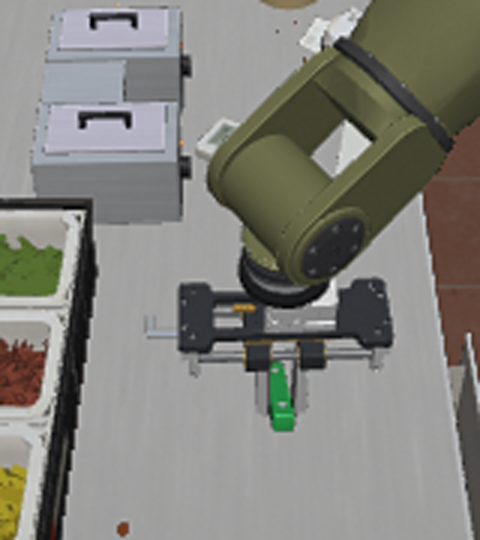

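View pics/c13c.png

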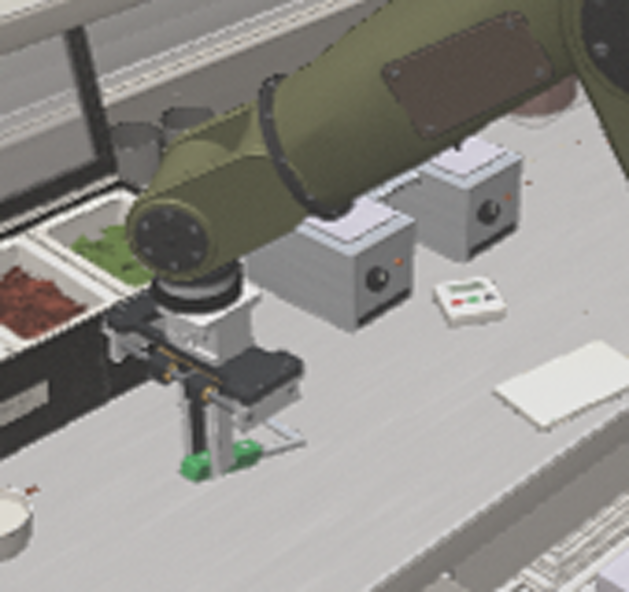

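>>> {"name": "arm_command", "arguments": {"steps": [[0,[0,-0.4,1.2],0],[0,[0,-0.3,1.2],0],[0,[0,-0.2,1.0],0],[0,[0,0,0.7],0],[0,[0,0,0.3],0]]}}

```text
clock: 16.13
eef_pos: [441.2, 351.0, 6.8]
eef_rot: [3.141, 0.002, 0.049]
wrist_force: [0.2, -0.2, -0.3]
finger_gap: 20.3
```

>>> {"name": "arm_command", "arguments": {"steps": [[0,[0,0,0],0],[0,[0,0,0],0],[0,[0,0,0],0]]}}

```text
clock: 16.38
eef_pos: [442.0, 351.4, 8.8]
eef_rot: [-3.141, -0.0, 0.049]
wrist_force: [-0.6, 1.0, -0.1]
finger_gap: 20.2
```

```bash
python3 - <<'E'
from h import *
st()
p,d,s=snap('scene','c14'); crop(p,'c14c',150,320,110,270,3.7)
p,d,s=snap('wrist','w14')
st()
E
```

```text
16.38 [442.  351.4   8.8] [-3.141 -0.     0.049] F [-0.59  0.96 -0.14] gap 20.2
16.48 [442.  351.4   8.9] [-3.141e+00 -1.000e-03  4.900e-02] F [-0.2   0.06 -1.02] gap 20.6
```

View pics/w14.png

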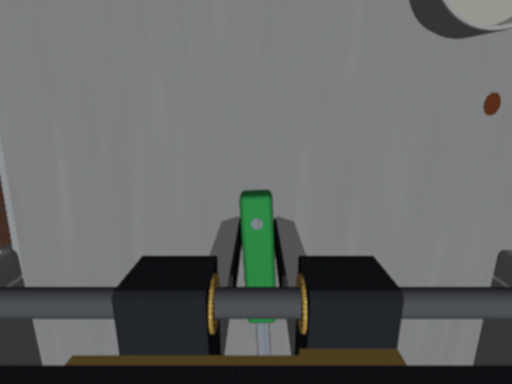

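View pics/c14c.png

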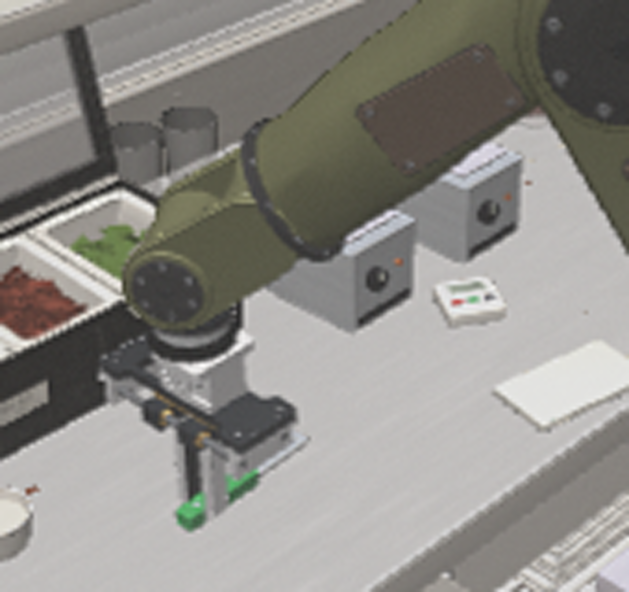

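>>> {"name": "arm_command", "arguments": {"steps": [[0,[0,0,0.3],0],[0,[0,0,0],0],[0.5,[0,0,0],0],[0.5,[0,0,0],0],[0.5,[0,0,0],0]]}}

```text
clock: 16.9
eef_pos: [441.8, 351.4, 5.5]
eef_rot: [-3.142, -0.0, 0.049]
wrist_force: [0.3, 0.4, 0.1]
finger_gap: 37.1
```

>>> {"name": "arm_command", "arguments": {"steps": [[0.5,[0,0,0],0],[0.5,[0,0,0],0],[0.5,[0,0,0],0],[0.5,[0,0,0],0],[0.5,[0,0,0],0]]}}

```text
clock: 17.32
eef_pos: [441.8, 351.3, 5.4]
eef_rot: [3.142, 0.0, 0.049]
wrist_force: [-0.1, -0.5, 0.0]
finger_gap: 46.7
```

>>> {"name": "arm_command", "arguments": {"steps": [[0.5,[0,0,-1],0],[0.5,[0,0,-2],0],[0.5,[0,0,-3],0],[0.5,[0,0,-3],0],[0.5,[0,0,-3],0]]}}

```text
clock: 17.73
eef_pos: [441.6, 351.2, 127.6]
eef_rot: [-3.142, -0.0, 0.049]
wrist_force: [-0.1, 0.4, 0.3]
finger_gap: 47.2
```

>>> {"name": "arm_command", "arguments": {"steps": [[0.5,[-1,-1,-3],0],[0.5,[-1,-1,-3],0],[0.5,[0,0,0],0],[0.5,[0,0,0],0],[0.5,[0,0,0],0]]}}

```text
clock: 18.15
eef_pos: [420.6, 370.1, 185.1]
eef_rot: [3.141, 0.0, 0.049]
wrist_force: [-0.6, -0.7, -0.4]
finger_gap: 46.9
```

```bash
python3 - <<'E'
from h import *
st()
p,d,s=snap('scene','c15'); crop(p,'c15c',100,320,100,270,3.4)
p,d,s=snap('wrist','w15')
p,d,s=snap('side','s15')
st()
E
```

```text
18.15 [420.6 370.1 185.1] [3.141 0.    0.049] F [-0.58 -0.69 -0.38] gap 46.9
18.3 [420.8 369.8 184.3] [3.14e+00 2.00e-03 4.90e-02] F [ 0.2   0.35 -0.06] gap 47.1
```

View pics/w15.png

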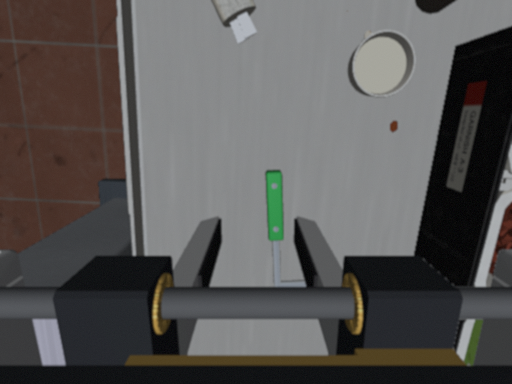

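View pics/c15c.png

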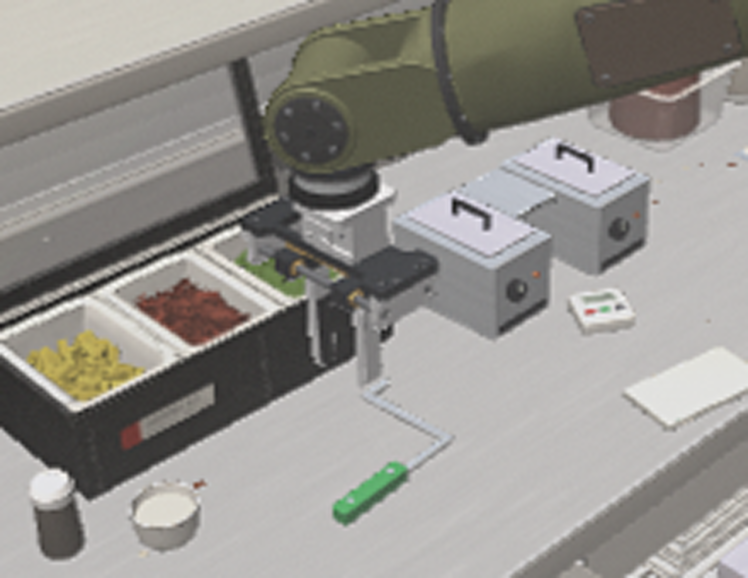

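View pics/s15.png

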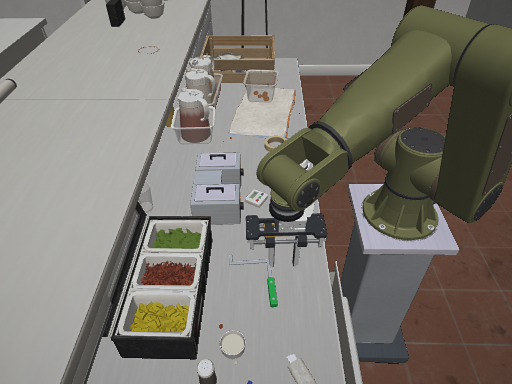

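```bash
python3 - <<'E'
from h import *
C=lambda u,v:(100+(u+.5)/3.4-.5,100+(v+.5)/3.4-.5)
for n,(u,v),z in(('tip',C(386,383),5),('bend2',C(368,393),5),('bend1',C(448,438),5),('handle back',C(345,516),9)): print(n,np.round(ray('scene',u,v,z),1))
t=ray('scene',*C(602,311),20);m=t[:2]-[554,-79.7];print('timer',t,m@[.99875,.05],m@[-.05,.99875])
t=ray('side',256,198,20);m=t[:2]-[554,-79.7];print('timer side',t,m@[.99875,.05],m@[-.05,.99875])
W=cloud('scene',np.load('pics/c15.npz')['d'])
for q in((602,311),(370,492),(395,470),(440,437)): u,v=C(*q);print(np.round(W[round(v),round(u)],1))
for u,v in((273,190),(276,230)): print(np.round(wcloud('w15')[v,u],1))
E
```

```text
tip [572.7 200.2   5. ]
bend2 [572.9 225.6   5. ]
bend1 [456.2 218.4   5. ]
handle back [435.9 373.3   9. ]
timer [485.52839159 -51.11299775  20.        ] -66.95666878204149 31.974848920602323
timer side [495.07103848 -47.12871972  20.        ] -57.22673630339203 35.47701425215604
[477.9 -43.9  27.6]
[440.7 339.   16.8]
[442.8 301.7  19. ]
[459.3 226.9  10.2]
[438.4 355.2  18.9]
[445.6 302.9  17. ]
```

```bash
python3 -c "
from h import *
st(); print(manip.sign_off()); st()"
```

```text
18.3 [420.8 369.8 184.3] [3.14e+00 2.00e-03 4.90e-02] F [ 0.2   0.35 -0.06] gap 47.1
the job is handed in; nothing more can be done
None
the job is handed in; nothing more can be done
```

The timer is out of the slot and lying flat on the open table, the hook is laid flat well to the left, and I handed the job in at 18.3 s. `sign_off` gives no verdict, so what follows rests on my own measurements.

**What I did**
- I pinched the hook's handle at 3 N and let it swing down until it hung nearly upright, about 0.1 rad off vertical. I then gripped it at 40 N.
- I took the tip over the timer under the bridge and lowered it about 134 mm behind the mouth. I put its height there at about 6 mm, from the gripper height; the bridge hid the tip itself.
- I pulled the timer out, backed the tip off and lifted it clear. At 3 N again, I rolled the hook down flat onto the table, released it and raised the gripper.

**Last checks**
- **Timer:** it looks flat and still. The wrist camera put its middle 60 mm in front of the mouth and 21 mm to the left. It turned roughly 30° on the table during the pull, which does not count against it.
- **Hook:** the handle's top is 17–19 mm high and the rod's about 10 mm, so it lies flat and right side up. Its tip is near (573, 200) mm, about 280 mm left of the slot line.
- **Bystanders:** the arm's path did not come near the tape roll, bell or dip cup. The cup looked unmoved in the final pictures; I did not measure any of the three again.

**Disagreements:** rougher readings from the scene and side cameras put the timer's middle 57–67 mm out and 32–35 mm left. That differs from the wrist view by up to 14 mm sideways, but all readings are well inside the limits. One depth reading on the timer's top gave 27.6 mm instead of about 20 mm. I took it as noise, since all the pictures show the timer flat.

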